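# Spring-return check of a flat-lying mirror mount

### The job

Check the spring return of the mirror mount on the bench: with the closed fingertips press its free corner (the one with the coil spring and the pointer arm beneath it) down until the pointer stands level with the black index clip on the scale, not beyond the clip, and keep it there for about a second. Then ease the corner back up under the fingertips, without letting it snap, and leave the mount sprung back at rest. Press only on the bare plate corner: keep off the mirror and the pointer arm, leave the clip where it is set, and do not disturb or pick up the things lying around.

Things in the scene. Friction and masses are not known exactly. Their poses are not given: they have to be found in the camera images.
- mount_base: Base of a kinematic mirror mount lying flat, fixed on the aluminium bed (bed top 15 mm over the work surface). Grey plate, 130 mm square, 12 mm thick, its corners on this frame's x and y axes, 92 mm out. Origin: centre of its underside; z up. The tilt plate above has brass adjuster knobs (17 mm wide, tops 82 mm up) on its +x and -x corners, a ball seat under -y; +y is the free corner.
- plate_top (a point): Centre of the tilt plate's top face, under the mirror cell, 62 mm above the underside of the base at rest: a bare aluminium plate, 130 mm square, 10 mm thick, right above the base, corners 92 mm from the centre along mount_base's x and y axes. Its free (+y) corner has a coil spring beneath it, and the pointer arm leaves from under it.
- free_corner (a point): Where to press: top face of the tilt plate at its free corner, 22 mm in from the corner's tip, 70 mm from the tilt axis; moves with the plate. The plate is 44 mm wide here, wider inwards. The mirror cell's edge is 39 mm farther in; the pointer arm rises above the plate 48 mm farther out. Straight down it takes 4 N to start, 8 to 15 N at the clip settings; the spring lifts it again.
- tilt_plate (a joint): Tilt of the plate in rad: 0 at rest on its three ball seats, growing as the free corner goes down; hard stop at 0.30. The axis is the line of the two adjusters (parallel to mount_base's x axis), 48 mm above the underside of the base, 14 mm under the plate's top face.
- scale_top (a point): Middle of the upper end of the upright white scale, 28 mm wide, marked every 5 mm on its face towards mount_base's +x; 112 mm above the underside of the base, on an outrigger 197 mm from the centre along +y.
- pointer_tip (a point): Tip of the dark steel pointer arm fixed to the plate: at rest 190 mm from the tilt axis along +y and 24 mm above the axis. It sinks about 2.7 mm for each 1 mm that free_corner is pressed down.
- index_mark (a point): Tip of the small wedge of the black index clip (10 mm tall) on the scale, level with its middle. Friction holds it where it was set, 16 to 44 mm below the pointer's rest height. The pointer is at the mark when pointer_tip has the same height (it stands on the -y side of the wedge, a few mm away).
- mirror_face (a point): Centre of the mirror's face, looking up: a 51 mm round mirror in a black cell 62 mm across that stands 10 mm above the plate. Not to be touched.
- wash_bottle_mid (a point): Centre of a loose white plastic bottle, 60 mm across, 135 mm tall. Bystander.
- specimen_mid (a point): Centre of a loose spruce test piece, 60 x 20 x 20 mm. Bystander.
- driver_mid (a point): Middle of a loose screwdriver with black handle, 170 mm long, lying beside the mount. Bystander.
- post_collar_mid (a point): Centre of a loose aluminium collar ring, 32 mm across, 14 mm tall. Bystander.

How it is judged:
On the way:
1. the fingertips press the plate and the pointer tip stands within 5 mm of the index mark's height, for 0.7 s (z of pointer_tip in the frame of index_mark between -0.005 and 0.005 m and contact force between the fingers and tilt_plate_c0 above 1 N), for 0.7 s.
At the end, for the whole second after the job is handed in: The plate is back on its seats (tilt under 0.02 rad) and at rest, the index clip is within 3 mm of where it was set and every loose thing within 10 mm of where it lay (value of joint tilt_plate below 0.02 rad and velocity of joint tilt_plate between -0.05 and 0.05 rad/s and distance of index_mark from where it was at the start of the episode below 0.003 m and distance of each of wash_bottle_mid, specimen_mid, driver_mid, post_collar_mid from where it was at the start of the episode below 0.01 m); the robot touches nothing.
It fails at once if the pointer is pressed beyond the clip (tip more than 9 mm below the index mark) (z of pointer_tip in the frame of index_mark below -0.009 m).
It fails at once if the corner is let go so that it snaps up (faster than 4 rad/s) (velocity of joint tilt_plate below -4 rad/s).
It fails at once if the mirror, its cell or the pointer arm is touched (contact force between anything else and tilt_plate_c5 above 0.3 N or contact force between anything else and tilt_plate_c6 above 0.3 N or contact force between anything else and tilt_plate_c7 above 0.3 N or contact force between anything else and tilt_plate_c8 above 0.3 N or contact force between anything else and tilt_plate_c9 above 0.3 N or contact force between anything else and tilt_plate_c10 above 0.3 N).
It fails at once if the index clip is shifted (distance of index_mark from where it was at the start of the episode above 0.003 m).
It fails at once if a loose thing is shifted or lifted by more than 10 mm (distance of any of wash_bottle_mid, specimen_mid, driver_mid, post_collar_mid from where it was at the start of the episode above 0.01 m).
It also fails if it takes over 38 s, if anything falls off the work surface, if the arm or the gripper's body presses on something with over 40 N, if the wrist force passes 120 N, or if a joint passes its speed limit or range.

### The arm

A 7-joint arm with a two-finger parallel gripper is mounted at the origin on the work surface. World frame = base frame: x ahead of the robot, y to its left, z up, the work surface at z = 0. Lengths are in m, angles in rad, forces in N, time in s.
With the tool pointing down it reaches from about 0.4 to 0.85 m from the base axis. Payload 4.4 kg.
Tool frame: the origin (TCP) lies between the finger pads; the fingertips stand 8 mm ahead of it and the grasp point (between the pads) lies 11 mm behind it; x points along the fingers, z is the direction in which the jaws open and shut, and the axes are right-handed (so a half turn about x gives the same grasp; the last joint's range is limited). The gripper opens to 94 mm and grips with 3 to 60 N. Pads are 16 mm wide; open, the fingers measure 119 mm over their backs; the gripper's body (75 mm by 177 mm) begins 78 mm behind the grasp point.
Start: joints at [1.224, 0.628, 0.038, 1.517, -0.027, 0.996, -0.02], TCP at [0.18, -0.625, 0.213] pointing down, gripper open.
Joint ranges: [-3.06, 3.06], [-0.37, 2.12], [-1.25, 1.32], [0.18, 2.47], [-1.1, 4.24], [0.23, 1.98], [-2.94, 2.94]. Speed limits (rad/s): [2.57, 2.57, 3.14, 3.14, 3.14, 3.14, 3.14].

### API

Orientations are given as a unit quaternion [x, y, z, w].
In Python, from plant import readout, optics, robot, models gives the robot as it stands.
- The arm moves only by the tool jog_arm, never from a script. Its arguments are lists of equal length, an entry for each row: "linear": the shift along the tool's x, y, z in m, a list of three; "turn": the turn, a rotation vector about the tool's x, y, z in degrees, a list of three; "claw": the closure, from 0 (fully open) to 1 (shut). A call has 1 to 10 rows; each row shifts and turns the commanded pose from where the row before left it, along the tool's axes as they then stand; what a row does not reach is not made up. A row lasts 1/12 s, in which the tool goes at most 41.7 mm and 7.16 degrees, less where a joint would pass 70% of its speed; a pose out of reach is approached as far as the arm can. A call with a gripper value outside its range is refused whole. The fingers move at their own pace and stop on an object; "newtons" is the grip in N (left out, the last holds). Time passes only in rows, so rows that do not move let the fingers close. It gives the time, the measured TCP pose, the force and the opening at its end, in the units of the state.
- readout.get_obs(): the state, without advancing time (a new reading comes with each control period).
- optics.read_camera(name): name is "scene" or "top" or "wrist"; returns a dict with "image" (480x640x3 uint8, red, green, blue), "depth" (480x640 float32, m along the optical axis (not along the pixel's ray), 0 where there is no reading), "camera_matrix" (3x3 intrinsics, pixels), "R" (3x3) and "t" (3): a world point X has camera coordinates R X + t. Camera axes: x right, y down, z forward; pixel columns grow to the right and rows downward; lengths in m; the calibration is good to about 2 mm. A picture is of the moment at which its call begins.
- robot.sign_off(): hands the job in, once; it reports no verdict.
Trained networks look in a picture, given as the dict that the camera call returned (one of the last four; its "shot" number tells which), for a name from the list of things; names that differ only in an ending like _2 or _b are one class to them, and where a whole thing is asked for, a point or a joint stands for the part that bears it (a point fixed in the world has none). Each returns a list of dicts, best first, with "p" (0 to 1); they miss things now and then, are a little off and sometimes report something else, mostly with a low value. They report only what shows in the picture. A call takes as long as a camera call.
- models.spot_in(name, picture): "box" ([left, top, width, height] in pixels, round what is visible of it).
- models.pinpoint(name, picture): "centre" ([column, row] in pixels: a listed point, or the origin of a listed thing).
The state is a dict: "t": time; "joint_positions": joint angles; "joint_velocities": joint speeds; "tau": joint torques, N m; "tcp_pos": TCP position; "eef_rot": TCP orientation; "ft_force": force on the tool from outside, world axes, zero at the start; "wrist_torque": the same for the moment, N m; "grip_width": finger opening in m.
Only numpy, scipy, OpenCV 4.12 (cv2) and the standard library are available. Lean on these libraries where they do the work, as an engineer would, in place of code of your own. Each camera call takes 0.05 s, during which the arm holds its last target. There are 200 camera calls.

## Working session

There is one attempt and no reset: what is moved stays moved. The work goes in short steps, Python scripts to look and compute and a tool call to move; the robot and the scene stay as the last step left them, time stands still between calls to the robot, and variables do not carry over. Pictures are saved under pics/ and viewed, about 8 in all and at most 12, crops included, and the job is handed in when it is done.

Besides the shell and the picture viewer there is one more tool, called after ">>>" as name(argument=value, ...) on one line, values as JSON. jog_arm: Moves the arm, as the interface text tells. Its arguments: {"type":"object","properties":{"linear":{"type":"array"},"turn":{"type":"array"},"claw":{"type":"array"},"newtons":{"type":"number"}},"required":["linear","turn","claw"]}

```bash
mkdir -p pics
cat > h.py <<'E'
import numpy as np, cv2
from plant import readout, optics, robot, models
def ray(p,uv):
    K,R,t=p["camera_matrix"],np.array(p["R"]),np.array(p["t"])
    d=R.T@(np.linalg.inv(K)@np.array([uv[0],uv[1],1.])); return -R.T@t,d
def at_depth(p,uv,r=2):
    u,v=int(round(uv[0])),int(round(uv[1])); w=p["depth"][max(v-r,0):v+r+1,max(u-r,0):u+r+1]; w=w[w>0]
    if len(w)==0: return None
    c,d=ray(p,uv); return c+d*np.median(w)
def at_z(p,uv,z):
    c,d=ray(p,uv); return c+d*(z-c[2])/d[2]
def proj(p,X):
    q=p["camera_matrix"]@(np.array(p["R"])@np.array(X)+p["t"]); return q[:2]/q[2]
def save(p,n,crop=None,s=1):
    im=p["image"][...,::-1]
    if crop: a,b,c,d=crop; im=im[b:d,a:c]
    cv2.imwrite("pics/"+n,cv2.resize(im,None,fx=s,fy=s,interpolation=cv2.INTER_CUBIC))
E
python3 - <<'E'
from h import *
np.set_printoptions(precision=4,suppress=True)
o=readout.get_obs(); print(o["t"],o["tcp_pos"],o["eef_rot"],o["grip_width"])
ps=[]
for n in ("scene","top"):
    p=optics.read_camera(n); ps.append(p["image"])
    print(n,"cam",-np.array(p["R"]).T@p["t"])
    for k in ["mount_base","plate_top","free_corner","scale_top","pointer_tip","index_mark","mirror_face","wash_bottle_mid","specimen_mid","driver_mid","post_collar_mid"]:
        r=models.pinpoint(k,p)
        for a in r[:2]: print(k,round(a["p"],2),np.round(a["centre"],1),at_depth(p,a["centre"]))
    save(p,n+"0.png")
cv2.imwrite("pics/both.png",cv2.resize(np.vstack(ps)[...,::-1],(400,600),interpolation=cv2.INTER_AREA))
E
```

```text
0.0 [ 0.18   -0.6239  0.2126] [ 0.4255  0.5656 -0.4247  0.5645] 0.09373340350553146
scene cam [0.8292 0.3794 0.9376]
mount_base 0.6 [341.3 290.9] [0.573  0.06   0.0772]
plate_top 0.81 [342.9 271. ] [0.5506 0.0304 0.0867]
plate_top 0.38 [342.1 292.3] [0.573  0.0629 0.0764]
free_corner 0.73 [374.5 294.4] [0.5237 0.0981 0.076 ]
scale_top 0.96 [433.  326.3] [0.4882 0.2139 0.1195]
scale_top 0.36 [424.9 342.4] [0.4892 0.2153 0.0443]
pointer_tip 0.81 [427.7 339.4] [0.4878 0.2167 0.0612]
index_mark 0.36 [424.4 342.2] [0.4881 0.2138 0.0401]
mirror_face 0.71 [343.1 271.6] [0.5511 0.0319 0.0873]
wash_bottle_mid 0.77 [264.1 226.9] [ 0.6369 -0.1175  0.1151]
wash_bottle_mid 0.53 [403.5 259.1] [0.4148 0.0525 0.0385]
specimen_mid 0.64 [321.4 343.8] [0.6507 0.115  0.0354]
driver_mid 0.58 [401.7 260.1] [0.4195 0.0526 0.0389]
top cam [ 0.4016 -0.0448  0.9308]
mount_base 0.85 [271.4 262.8] [0.5367 0.0193 0.0873]
plate_top 0.68 [265.4 253.8] [0.5499 0.0288 0.0878]
plate_top 0.16 [376.8 204. ] [ 0.6156 -0.1301  0.1465]
free_corner 0.88 [222.5 265.8] [0.5315 0.0931 0.0773]
scale_top 0.59 [128.2 285.6] [0.5044 0.251  0.0167]
pointer_tip 0.98 [143.5 287.8] [0.4939 0.2055 0.0871]
pointer_tip 0.72 [375.7 205.1] [ 0.6155 -0.1291  0.1409]
mirror_face 0.89 [265.9 255.3] [0.5477 0.0279 0.0875]
wash_bottle_mid 0.56 [378.9 205.4] [ 0.6143 -0.1333  0.1444]
wash_bottle_mid 0.22 [356.5 297.7] [ 0.4961 -0.1134  0.0146]
specimen_mid 0.73 [220.9 194.4] [0.654  0.1094 0.0359]
driver_mid 0.96 [255.8 352.5] [0.4054 0.0414 0.031 ]
post_collar_mid 0.78 [356.2 300.4] [ 0.4917 -0.1129  0.015 ]
```

View pics/scene0.png

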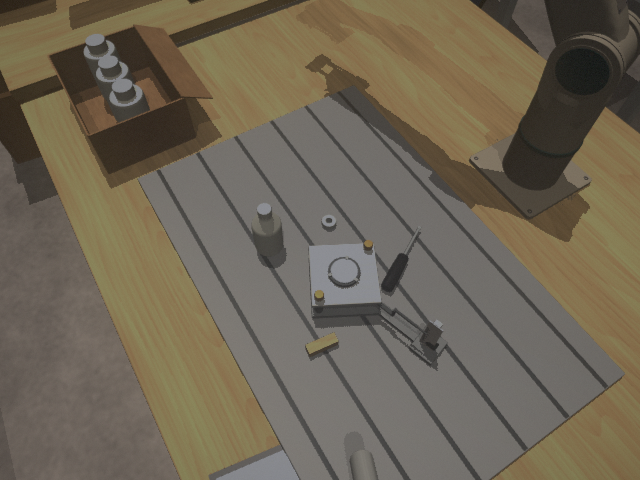

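View pics/top0.png

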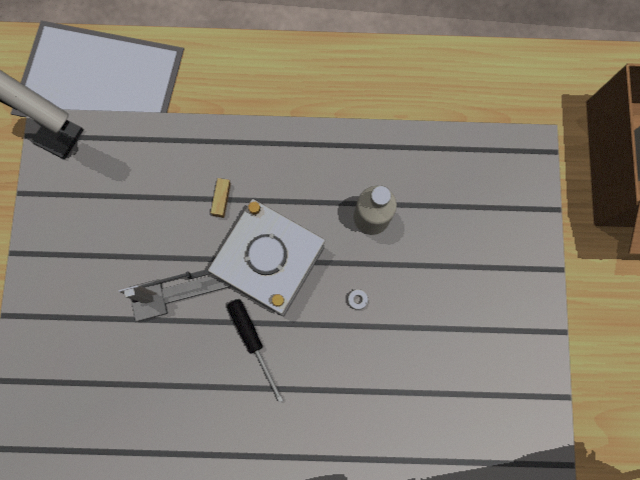

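The mount shows centred near (265,254) in the top view, with its free corner at (208,272). The scale and pointer are to the left, near (130,290). Next I fit the mount pose and get the wrist camera's geometry.

Run:
```python
from h import *
from scipy.spatial.transform import Rotation as Ro
np.set_printoptions(precision=4,suppress=True)
o=readout.get_obs(); T=Ro.from_quat(o["eef_rot"]).as_matrix(); print(T)
p=optics.read_camera("wrist"); R=np.array(p["R"]); c=-R.T@p["t"]
print("cam in tool",T.T@(c-o["tcp_pos"])); print("cam axes in tool (cols x,y,z)\n",T.T@R.T); print(p["camera_matrix"])
p=optics.read_camera("top"); im=p["image"]
# plate corners by top-face segmentation at z 0.077
hsv=cv2.cvtColor(im,cv2.COLOR_RGB2HSV); 
k1=at_z(p,(254,208),.097);k2=at_z(p,(277,300),.097);print("knobs",k1,k2,(k1+k2)/2, k1-k2)
d=p["depth"]; v,u=np.mgrid[0:480,0:640]; C,_=ray(p,(0,0))
rays=np.stack([u,v,np.ones_like(u)],-1)@np.linalg.inv(p["camera_matrix"]).T@R*0 if 0 else None
Z=(C+ (np.stack([u,v,np.ones_like(u)],-1)*1.0@np.linalg.inv(p["camera_matrix"]).T*d[...,None])@np.array(p["R"]))
m=((Z[...,2]>.068)&(Z[...,2]<.105)&(abs(Z[...,0]-.55)<.12)&(abs(Z[...,1]-.03)<.12)).astype(np.uint8)
m=cv2.morphologyEx(m,cv2.MORPH_OPEN,np.ones((9,9)))
r=cv2.minAreaRect(cv2.findContours(m,0,2)[0][0]); print(r)
b=cv2.boxPoints(r); B=np.array([at_z(p,x,.077) for x in b]); print(b,B,B.mean(0))
```

```text
[[ 0.      0.9608  0.2771]
 [ 0.      0.2771 -0.9608]
 [-1.      0.     -0.    ]]
cam in tool [-0.1715  0.0797  0.0001]
cam axes in tool (cols x,y,z)
 [[ 0.0004 -0.2767  0.961 ]
 [ 0.0017 -0.961  -0.2767]
 [ 1.      0.0018  0.0001]]
[[424.2164   0.     321.121 ]
 [  0.     424.2164 238.6854]
 [  0.       0.       1.    ]]
knobs [0.6173 0.0482 0.097 ] [0.4808 0.0081 0.097 ] [0.549  0.0281 0.097 ] [0.1365 0.0401 0.    ]
((265.7177734375, 255.073486328125), (86.35406494140625, 86.24159240722656), 30.411081314086914)
[[206.6534 270.4053]
 [250.309  196.0292]
 [324.7821 239.7417]
 [281.1266 314.1178]] [[ 0.5239  0.1165  0.077 ]
 [ 0.6412  0.057   0.077 ]
 [ 0.5762 -0.0592  0.077 ]
 [ 0.462   0.0024  0.077 ]] [0.5508 0.0291 0.077 ]
```

>>> jog_arm(linear=[[0,0.02,-0.0225],[0,0.02,-0.0225],[0,0.02,-0.0225],[0,0.02,-0.0225],[0,0.02,-0.0225],[0,0.02,-0.0225],[0,0.02,-0.0225],[0,0.02,-0.0225],[0,0.02,-0.0225],[0,0.02,-0.0225]], turn=[[0,0,0],[0,0,0],[0,0,0],[0,0,0],[0,0,0],[0,0,0],[0,0,0],[0,0,0],[0,0,0],[0,0,0]], claw=[1,1,1,1,1,1,1,1,1,1])

```text
t: 2.13
tcp_pos: [0.3105, -0.3517, 0.2137]
eef_rot: [0.425, 0.565, -0.425, 0.565]
ft_force: [1.0, 0.3, 0.7]
grip_width: 0.0311
```

>>> jog_arm(linear=[[0,0.02,-0.0225],[0,0.02,-0.0225],[0,0.02,-0.0225],[0,0.02,-0.0225],[0,0.02,-0.0225],[0,0.02,-0.0225],[0,0.02,-0.0225],[0,0.02,-0.0225],[0,0.02,-0.0225],[0,0.02,-0.0225]], turn=[[0,0,0],[0,0,0],[0,0,0],[0,0,0],[0,0,0],[0,0,0],[0,0,0],[0,0,0],[0,0,0],[0,0,0]], claw=[1,1,1,1,1,1,1,1,1,1])

```text
t: 2.97
tcp_pos: [0.4404, -0.08, 0.2138]
eef_rot: [0.425, 0.565, -0.425, 0.565]
ft_force: [-0.2, -0.5, 0.4]
grip_width: 0.0006
```

>>> jog_arm(linear=[[0,0.02,-0.0225],[0,0.02,-0.0225],[0,0.02,-0.0225],[0,0.02,-0.0225],[0,0.02,-0.0225],[0,0.02,-0.0225],[0,0.02,-0.0225],[0,0.02,-0.0225],[0,0.02,-0.0225],[0,0.02,-0.0225]], turn=[[0,0,0],[0,0,0],[0,0,0],[0,0,0],[0,0,0],[0,0,0],[0,0,0],[0,0,0],[0,0,0],[0,0,0]], claw=[1,1,1,1,1,1,1,1,1,1])

```text
t: 3.8
tcp_pos: [0.5701, 0.1917, 0.2136]
eef_rot: [0.425, 0.565, -0.425, 0.565]
ft_force: [0.4, -0.2, 0.4]
grip_width: 0.0002
```

>>> jog_arm(linear=[[0.023,0,0],[0.023,0,0],[0.023,0,0],[0,0,0],[0,0,0],[0,0,0],[0,0,0],[0,0,0],[0,0,0],[0,0,0]], turn=[[0,0,0],[0,0,0],[0,0,0],[0,0,-6],[0,0,-6],[0,0,-6],[0,0,-6],[0,0,-6],[0,0,0],[0,0,0]], claw=[1,1,1,1,1,1,1,1,1,1])

```text
t: 4.63
tcp_pos: [0.5694, 0.1902, 0.1415]
eef_rot: [0.264, 0.656, -0.557, 0.435]
ft_force: [0.6, 0.3, -0.5]
grip_width: 0.0002
```

Run:
```python
from h import *
np.set_printoptions(precision=4,suppress=True)
p=optics.read_camera("wrist"); save(p,"w1.png"); np.save("w1.npy",p,allow_pickle=True)
O=np.array([.550,.0285,0.015]);a=np.radians(16.5);M=np.array([[np.cos(a),-np.sin(a),0],[np.sin(a),np.cos(a),0],[0,0,1]])
for k in ["scale_top","pointer_tip","index_mark"]:
    for r in models.pinpoint(k,p)[:2]:
        X=at_depth(p,r["centre"],1); c,d=ray(p,r["centre"]); cm,dm=M.T@(c-O),M.T@d
        print(k,round(r["p"],2),np.round(r["centre"],1),"mount frame",None if X is None else M.T@(X-O),"x=0 plane",cm-dm*cm[0]/dm[0])
```

```text
pointer_tip 0.71 [502.9  69.2] mount frame [0.1216 0.0553 0.0205] x=0 plane [ 0.     -0.0604 -0.246 ]
pointer_tip 0.6 [259.8 296.4] mount frame [-0.0016  0.1887  0.0737] x=0 plane [0.     0.1884 0.0748]
index_mark 0.56 [259.7 245.7] mount frame [-0.0073  0.1944  0.0241] x=0 plane [0.     0.1929 0.0309]
```

View pics/w1.png

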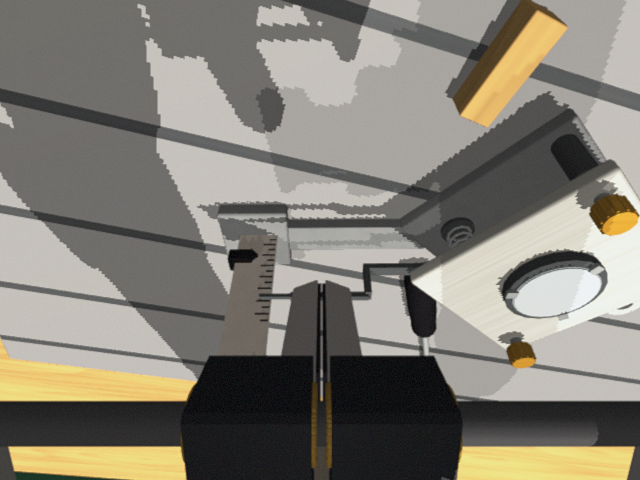

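Pointer tip is at (260,296), black clip around (243,257) on the scale. I zoom in on these.

Run:
```python
from h import *
p=np.load("w1.npy",allow_pickle=True).item(); save(p,"w1c.png",(210,225,310,335),5.4)
```

```text
(no output)
```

View pics/w1c.png

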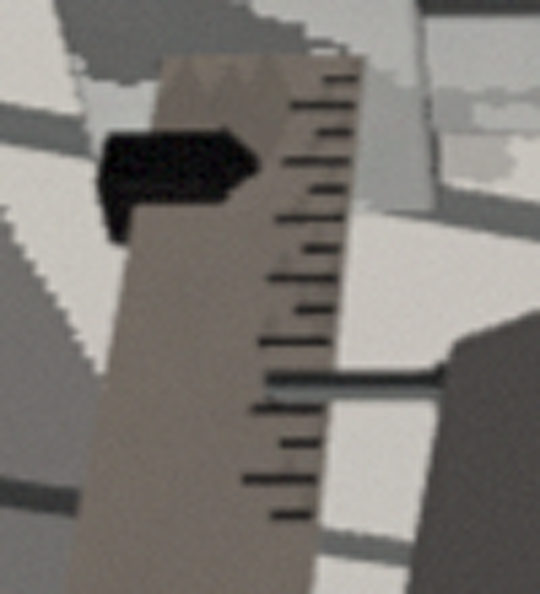

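```bash
cat >> h.py <<'E'
O=np.array([.550,.0285,0.015]);_a=np.radians(16.5);M=np.array([[np.cos(_a),-np.sin(_a),0],[np.sin(_a),np.cos(_a),0],[0,0,1]])
def mf(X): return M.T@(X-O)
def at_x(p,uv,x):
    c,d=ray(p,uv); c,d=mf(c),M.T@d; return c+d*(x-c[0])/d[0]
E
python3 - <<'E'
from h import *
np.set_printoptions(precision=4,suppress=True)
p=np.load("w1.npy",allow_pickle=True).item()
for n,uv in dict(wedge=(257.8,255.6),wedge_in=(254,255.6),clip=(240,255),clip2=(248,255),face1=(255,280),face2=(245,300),face3=(262,270),ptr_tip=(260,295.5),ptr=(270,295.5),ptr2=(280,295.5)).items():
    print(n,mf(at_depth(p,uv,1)),at_x(p,uv,0))
rows=np.array([78,105,132,161,189,217,248,278,309,341,408,443,479,515]);
for x in(-.007,-.004): print([round(float(at_x(p,(267,225+r/5.4),x)[2])*1e3,1) for r in rows])
E
```

```text
wedge [-0.0062  0.1946  0.0347] [0.     0.1933 0.0403]
wedge_in [-0.004   0.1968  0.0367] [0.     0.1959 0.0402]
clip [-0.0033  0.2065  0.0367] [0.     0.2057 0.0396]
clip2 [-0.0037  0.201   0.0364] [-0.      0.2001  0.0397]
face1 [-0.0074  0.1944  0.0558] [0.     0.1929 0.0616]
face2 [-0.0073  0.1991  0.0723] [0.     0.1975 0.0776]
face3 [-0.0072  0.1905  0.0472] [-0.      0.1891  0.0531]
ptr_tip [-0.0012  0.1886  0.0732] [0.     0.1884 0.0741]
ptr [-0.0012  0.1822  0.0733] [0.     0.182  0.0741]
ptr2 [-0.0008  0.1758  0.0736] [0.     0.1757 0.0742]
[18.1, 23.2, 28.1, 33.3, 38.2, 43.0, 48.2, 53.1, 58.0, 63.0, 73.0, 78.1, 83.2, 88.1]
[21.0, 26.0, 30.9, 36.0, 40.8, 45.6, 50.7, 55.5, 60.4, 65.3, 75.2, 80.2, 85.2, 90.0]
```

>>> jog_arm(linear=[[0,0,0],[0,0,0],[0,0,0],[0,0,0],[0,0,0],[0,-0.013,0.016],[0,-0.013,0.016],[0,-0.013,0.016],[0,-0.013,0.016],[0,-0.012,0.016]], turn=[[0,0,6],[0,0,6],[0,0,6],[0,0,6],[0,0,6],[0,0,0],[0,0,0],[0,0,0],[0,0,0],[0,0,0]], claw=[1,1,1,1,1,1,1,1,1,1])

```text
t: 5.67
tcp_pos: [0.5295, 0.0948, 0.1469]
eef_rot: [0.426, 0.564, -0.424, 0.566]
ft_force: [1.0, 0.2, 0.7]
grip_width: 0.0005
```

>>> jog_arm(linear=[[0.015,0,0],[0.015,0,0],[0.01,0,0],[0.006,0,0],[0,0,0],[0,0,0]], turn=[[0,0,0],[0,0,0],[0,0,0],[0,0,0],[0,0,0],[0,0,0]], claw=[1,1,1,1,1,1])

```text
t: 6.17
tcp_pos: [0.5304, 0.096, 0.0991]
eef_rot: [0.425, 0.565, -0.425, 0.565]
ft_force: [-0.1, -0.2, -0.4]
grip_width: 0.0001
```

Run:
```python
from h import *
np.set_printoptions(precision=4,suppress=True)
o=readout.get_obs(); print(o["t"],o["tcp_pos"],mf(o["tcp_pos"]),o["ft_force"])
p=optics.read_camera("wrist"); save(p,"w2.png"); np.save("w2.npy",p,allow_pickle=True)
for k in ["pointer_tip","index_mark","free_corner"]:
    for r in models.pinpoint(k,p)[:2]:
        X=at_depth(p,r["centre"],1); print(k,round(r["p"],2),np.round(r["centre"],1),None if X is None else mf(X))
print("pred ptr,mark",proj(p,O+M@[0,.189,.073]),proj(p,O+M@[-.0045,.1945,.0363]))
```

```text
6.1667 [0.5304 0.096  0.0991] [0.0004 0.0703 0.0841] [-0.1148 -0.197  -0.3931]
pointer_tip 0.59 [ 63.4 300.9] [-0.0074  0.1983  0.0616]
pointer_tip 0.58 [464.6 289.9] [0.002  0.0032 0.0721]
index_mark 0.75 [ 96.4 272.3] [-0.0077  0.203   0.0204]
free_corner 0.78 [321.7 288.2] [-0.0007  0.0699  0.0628]
pred ptr,mark [ 66.2859 296.3629] [ 96.1166 276.9237]
```

View pics/w2.png

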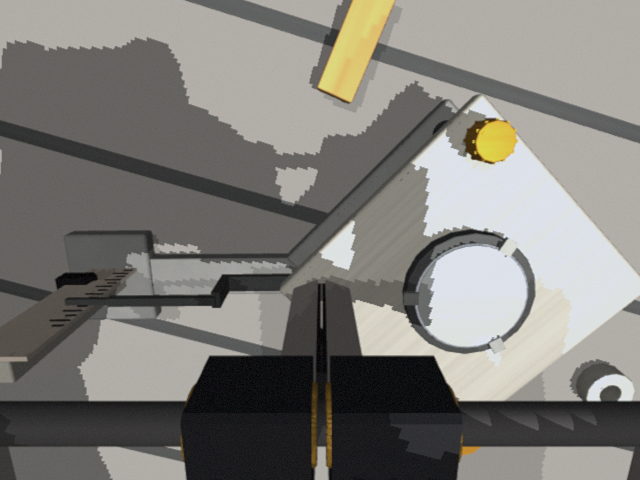

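Aligned over the corner (mount frame y = 70 mm), pointer tip at about (66,298) and clip at (78,280). I start a gentle press.

>>> jog_arm(linear=[[0.004,0,0],[0.004,0,0],[0.004,0,0],[0.002,0,0],[0.002,0,0],[0.002,0,0],[0.002,0,0],[0,0,0],[0,0,0],[0,0,0]], turn=[[0,0,0],[0,0,0],[0,0,0],[0,0,0],[0,0,0],[0,0,0],[0,0,0],[0,0,0],[0,0,0],[0,0,0]], claw=[1,1,1,1,1,1,1,1,1,1])

```text
t: 7.2
tcp_pos: [0.53, 0.0966, 0.079]
eef_rot: [0.425, 0.565, -0.425, 0.565]
ft_force: [-2.6, 1.6, 7.7]
grip_width: 0.0004
```

```bash
cat > look.py <<'E'
from h import *
import sys
np.set_printoptions(precision=4,suppress=True)
n=sys.argv[1]
o=readout.get_obs(); print(o["t"],o["tcp_pos"],mf(o["tcp_pos"]),o["ft_force"])
p=optics.read_camera("wrist"); np.save(n+".npy",p,allow_pickle=True)
for k in ["pointer_tip","index_mark"]:
    for r in models.pinpoint(k,p)[:2]:
        X=at_depth(p,r["centre"],1); print(k,round(r["p"],2),np.round(r["centre"],1),None if X is None else mf(X))
# pointer heights: where depth lies near x=0 plane left of the plate
d=p["depth"];v,u=np.mgrid[0:480,0:640]
C,_=ray(p,(0,0)); W=C+(np.stack([u,v,np.ones_like(u)],-1)@np.linalg.inv(p["camera_matrix"]).T*d[...,None])@np.array(p["R"])
F=(W-O)@M
for y in(.140,.150,.160,.170,.180,.187):
    m=(abs(F[...,0])<.006)&(abs(F[...,1]-y)<.003)&(F[...,2]>.022)&(F[...,2]<.1)&(d>0)
    print(y,m.sum(),np.median(F[m],0) if m.any() else None)
save(p,n+".png",(0,180,240,360),3.3)
E
python3 look.py w3
```

```text
7.2 [0.53   0.0966 0.079 ] [0.0001 0.071  0.064 ] [-2.6352  1.5722  7.7177]
pointer_tip 0.83 [ 60.9 303.9] [-0.0025  0.1905  0.0564]
index_mark 0.77 [ 77.6 286.6] [-0.007   0.2012  0.0246]
0.14 155 [-0.0015  0.1398  0.0616]
0.15 151 [-0.0015  0.15    0.0607]
0.16 150 [-0.0013  0.1602  0.0597]
0.17 128 [-0.0014  0.1695  0.0588]
0.18 99 [-0.0018  0.18    0.0573]
0.187 98 [-0.0019  0.1871  0.0565]
```

View pics/w3.png

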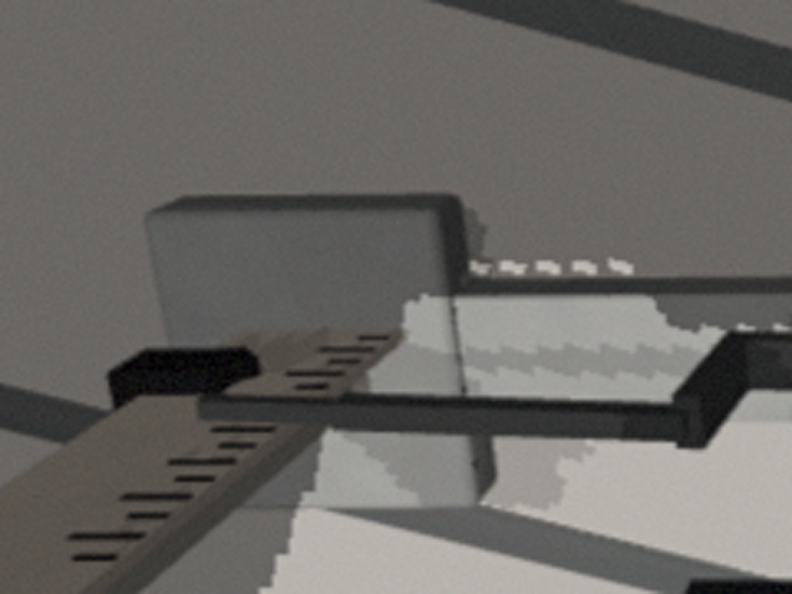

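Run:
```python
from h import *
np.set_printoptions(precision=4,suppress=True)
for n in("w1","w2","w3"):
    p=np.load(n+".npy",allow_pickle=True).item()
    d=p["depth"];v,u=np.mgrid[0:480,0:640]
    C,_=ray(p,(0,0)); W=C+(np.stack([u,v,np.ones_like(u)],-1)@np.linalg.inv(p["camera_matrix"]).T*d[...,None])@np.array(p["R"])
    F=(W-O)@M; g=p["image"].max(-1); print(n)
    m0=(abs(F[...,0])<.006)&(F[...,2]>.022)&(F[...,2]<.1)&(d>0)&(F[...,1]>.135)&(F[...,1]<.189)&(g<110)
    for y in(.15,.17,.18,.187):
        m=m0&(abs(F[...,1]-y)<.003)
        if m.any(): print(y,m.sum(),np.percentile(F[m],[10,50,90],axis=0)[:,[0,2]].tolist())
    c=(abs(F[...,0])<.012)&(F[...,1]>.19)&(F[...,1]<.216)&(F[...,2]>.02)&(F[...,2]<.06)&(g<40)&(d>0)
    print("clip",c.sum(),"y",np.percentile(F[c][:,1],[2,50,98]),"x",np.percentile(F[c][:,0],[2,50,98]),"z",np.percentile(F[c][:,2],[2,10,50,90,98]))
```

```text
w1
0.15 4 [[-0.0007613588662317833, 0.07105580491749455], [-0.00040911013877634563, 0.07161825049305102], [0.00044614045736948433, 0.07255163581149499]]
0.17 43 [[-0.0030300112548557923, 0.07167140455714407], [-0.0011704885485348678, 0.0735879066626449], [6.555481566765476e-06, 0.07451408557064276]]
0.18 53 [[-0.0029574475264977896, 0.07196970855382276], [-0.0011321923938715217, 0.07377366284311242], [-0.00027589588260656955, 0.07421379663807559]]
0.187 50 [[-0.005829011996430509, 0.07097208849771781], [-0.0017170514774511804, 0.07354828606261035], [-3.198137224770051e-05, 0.07463224425769742]]
clip 322 y [0.1962 0.2061 0.2141] x [-0.0093 -0.0037 -0.0024] z [0.0314 0.0328 0.0372 0.0401 0.0406]
w2
0.15 136 [[-0.003488819428895963, 0.0719119661303105], [-0.00123424105620118, 0.0743821677627326], [-0.00020466045213853162, 0.0751694643326431]]
0.17 118 [[-0.003552609966195538, 0.07271736050589707], [-0.0017272371050777507, 0.07398665210709786], [-0.00031747236656518165, 0.07503313546816429]]
0.18 104 [[-0.003277851120935672, 0.07214063095895405], [-0.0016970215806404298, 0.07373965378718
[... 311 characters left out ...]
151 [[-0.0036056201516936194, 0.058316996616584085], [-0.001464149076949338, 0.060694454976398984], [-0.00013655689251305445, 0.06150962981774254]]
0.17 128 [[-0.003906386830254453, 0.0566311117252624], [-0.001410160827468218, 0.05883388488473322], [-0.00031156798813879416, 0.059823912980902415]]
0.18 99 [[-0.0034364369833113353, 0.055820937293559976], [-0.0018416656438186754, 0.05727021271391931], [-0.0007658867912363102, 0.05805331027432247]]
0.187 81 [[-0.0035524613803382806, 0.055175718023647444], [-0.0018994461921010906, 0.05654270194766271], [-0.000831306791686828, 0.05747787487162341]]
clip 552 y [0.1913 0.2048 0.2147] x [-0.008  -0.0042 -0.003 ] z [0.0319 0.0336 0.0389 0.0404 0.0413]
```

>>> jog_arm(linear=[[0.001,0,0],[0.001,0,0],[0.001,0,0],[0.001,0,0],[0.001,0,0],[0,0,0],[0,0,0]], turn=[[0,0,0],[0,0,0],[0,0,0],[0,0,0],[0,0,0],[0,0,0],[0,0,0]], claw=[1,1,1,1,1,1,1])

```text
t: 7.93
tcp_pos: [0.5299, 0.0969, 0.0743]
eef_rot: [0.425, 0.566, -0.425, 0.565]
ft_force: [-3.1, 1.2, 11.8]
grip_width: 0.0005
```

```bash
python3 look.py w4
```

```text
7.9333 [0.5299 0.0969 0.0743] [0.0001 0.0713 0.0593] [-3.1145  1.2436 11.784 ]
pointer_tip 0.76 [ 71.3 294.1] [-0.0013  0.1907  0.0433]
pointer_tip 0.7 [363.9  31.8] [0.1166 0.0513 0.0203]
index_mark 0.72 [ 73.  289.8] [-0.007   0.2016  0.0243]
index_mark 0.33 [ 68.7 296.1] [-0.0052  0.1965  0.0366]
0.14 141 [-0.0012  0.1402  0.0522]
0.15 140 [-0.0014  0.1501  0.0505]
0.16 144 [-0.0016  0.1599  0.049 ]
0.17 115 [-0.0013  0.1696  0.0474]
0.18 88 [-0.0018  0.1799  0.0451]
0.187 84 [-0.0019  0.1868  0.0443]
```

View pics/w4.png

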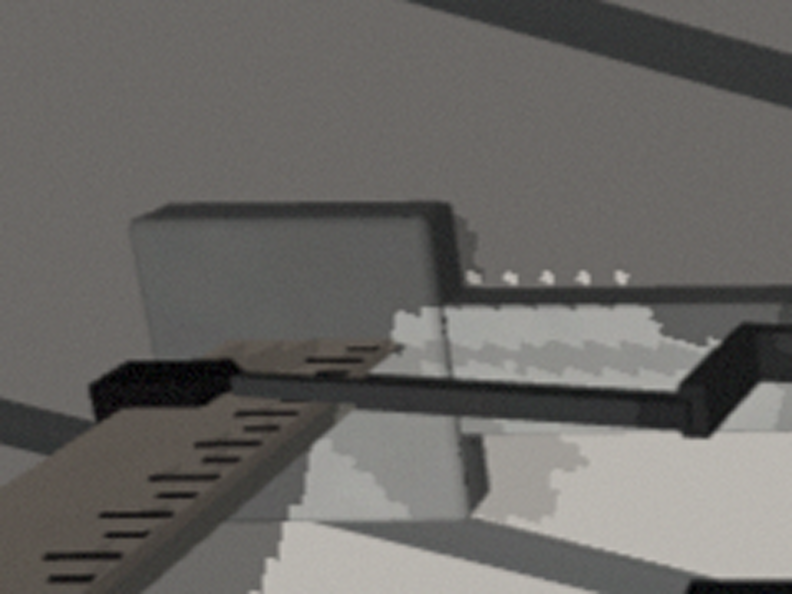

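>>> jog_arm(linear=[[0.001,0,0],[0.001,0,0],[0.0005,0,0],[0,0,0],[0,0,0]], turn=[[0,0,0],[0,0,0],[0,0,0],[0,0,0],[0,0,0]], claw=[1,1,1,1,1])

```text
t: 8.5
tcp_pos: [0.5299, 0.097, 0.072]
eef_rot: [0.425, 0.566, -0.425, 0.565]
ft_force: [-3.4, 2.0, 13.4]
grip_width: 0.0005
```

```bash
python3 look.py w5
```

```text
8.5 [0.5299 0.097  0.072 ] [0.0001 0.0714 0.057 ] [-3.446   2.0332 13.4223]
pointer_tip 0.88 [ 77.9 294.6] [-0.0033  0.1901  0.0371]
index_mark 0.77 [ 70.7 290.1] [-0.0076  0.2034  0.0212]
0.14 139 [-0.0012  0.1401  0.0476]
0.15 141 [-0.0014  0.1497  0.0458]
0.16 132 [-0.0014  0.1598  0.0437]
0.17 109 [-0.0015  0.1694  0.0419]
0.18 88 [-0.0017  0.1802  0.0393]
0.187 84 [-0.0019  0.1872  0.0378]
```

View pics/w5.png

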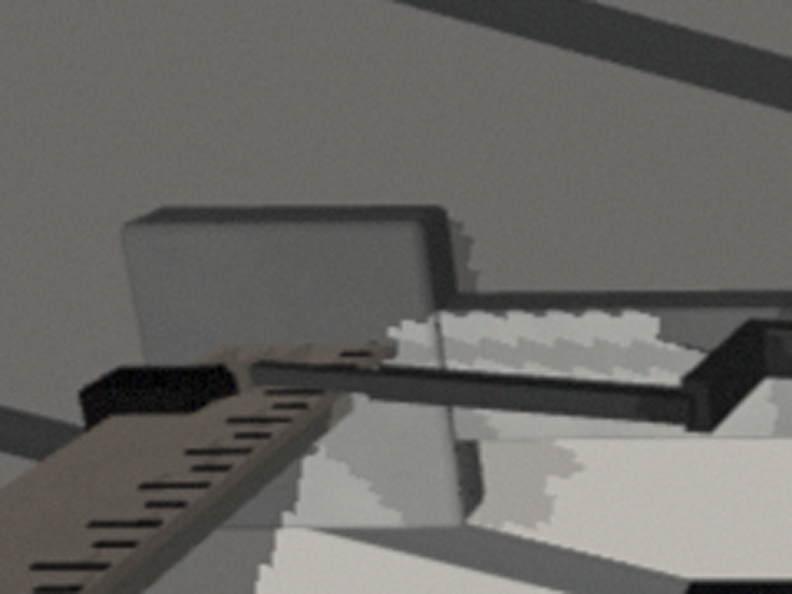

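The pointer tip is level with the wedge: the tip is at crop (252,375), the wedge at crop (237,383), with about the same height in 3D. I hold here, then ease back up.

>>> jog_arm(linear=[[0,0,0],[0,0,0],[0,0,0],[0,0,0],[0,0,0],[0,0,0],[0,0,0],[0,0,0],[0,0,0],[0,0,0]], turn=[[0,0,0],[0,0,0],[0,0,0],[0,0,0],[0,0,0],[0,0,0],[0,0,0],[0,0,0],[0,0,0],[0,0,0]], claw=[1,1,1,1,1,1,1,1,1,1])

```text
t: 9.48
tcp_pos: [0.5299, 0.097, 0.072]
eef_rot: [0.425, 0.566, -0.425, 0.565]
ft_force: [-3.2, 2.5, 13.2]
grip_width: 0.0003
```

>>> jog_arm(linear=[[0,0,0],[0,0,0],[0,0,0],[0,0,0],[-0.001,0,0],[-0.001,0,0],[-0.001,0,0],[-0.001,0,0],[-0.001,0,0],[-0.001,0,0]], turn=[[0,0,0],[0,0,0],[0,0,0],[0,0,0],[0,0,0],[0,0,0],[0,0,0],[0,0,0],[0,0,0],[0,0,0]], claw=[1,1,1,1,1,1,1,1,1,1])

```text
t: 10.32
tcp_pos: [0.5299, 0.0967, 0.0777]
eef_rot: [0.425, 0.565, -0.425, 0.565]
ft_force: [-2.4, 1.8, 9.0]
grip_width: 0.0004
```

>>> jog_arm(linear=[[-0.001,0,0],[-0.001,0,0],[-0.001,0,0],[-0.001,0,0],[-0.001,0,0],[-0.001,0,0],[-0.001,0,0],[-0.001,0,0],[-0.001,0,0],[-0.001,0,0]], turn=[[0,0,0],[0,0,0],[0,0,0],[0,0,0],[0,0,0],[0,0,0],[0,0,0],[0,0,0],[0,0,0],[0,0,0]], claw=[1,1,1,1,1,1,1,1,1,1])

```text
t: 11.15
tcp_pos: [0.5302, 0.0955, 0.0868]
eef_rot: [0.425, 0.565, -0.425, 0.565]
ft_force: [-0.5, 0.4, 0.4]
grip_width: 0.0001
```

>>> jog_arm(linear=[[-0.004,0,0],[-0.006,0,0],[-0.01,0,0],[-0.015,0,0],[-0.02,0,0],[-0.02,0,0],[-0.015,0,0],[0,0,0],[0,0,0],[0,0,0]], turn=[[0,0,0],[0,0,0],[0,0,0],[0,0,0],[0,0,0],[0,0,0],[0,0,0],[0,0,0],[0,0,0],[0,0,0]], claw=[1,1,1,1,1,1,1,1,1,1])

```text
t: 11.98
tcp_pos: [0.5298, 0.0956, 0.1767]
eef_rot: [0.425, 0.565, -0.425, 0.565]
ft_force: [-0.4, -0.3, -0.2]
grip_width: 0.0002
```

```bash
python3 look.py w6
python3 - <<'E'
from h import *
np.set_printoptions(precision=4,suppress=True)
p=optics.read_camera("top"); save(p,"top1.png")
for k in ["wash_bottle_mid","specimen_mid","driver_mid","post_collar_mid"]:
    r=models.pinpoint(k,p)[:1]
    for a in r: print(k,round(a["p"],2),np.round(a["centre"],1),at_depth(p,a["centre"]))
E
```

```text
11.9833 [0.5298 0.0956 0.1767] [-0.0003  0.07    0.1617] [-0.4401 -0.2847 -0.2114]
pointer_tip 0.8 [132.1 248.1] [-0.0077  0.2011  0.0523]
index_mark 0.56 [153.9 233.9] [-0.0074  0.1996  0.0163]
0.14 77 [-0.002   0.14    0.0745]
0.15 76 [-0.002   0.15    0.0743]
0.16 75 [-0.0021  0.1603  0.0744]
0.17 59 [-0.002   0.1694  0.0741]
0.18 57 [-0.0017  0.18    0.0738]
0.187 47 [-0.0022  0.1863  0.0738]
wash_bottle_mid 0.93 [377. 207.] [ 0.6164 -0.1325  0.1272]
specimen_mid 0.63 [221.2 196.2] [0.6511 0.1087 0.0356]
driver_mid 0.77 [255.8 353.2] [0.4044 0.0414 0.0304]
post_collar_mid 0.62 [355.4 298.6] [ 0.4944 -0.1115  0.0165]
```

View pics/w6.png

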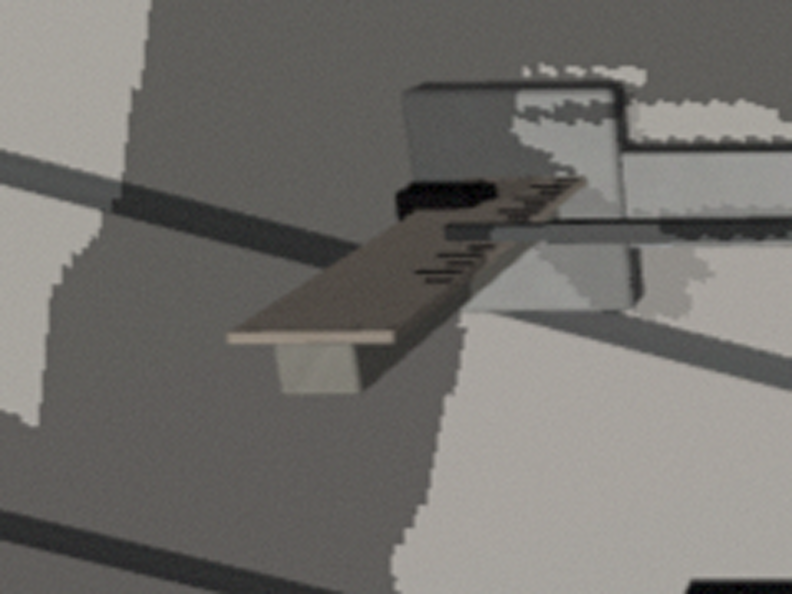

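The pointer is back at its rest height (73.8 mm, level) with its tip at crop (447,231). The clip is unmoved, the loose things are in place, and the arm is clear.

```bash
python3 -c "
from plant import robot; print(robot.sign_off())"
```

```text
the job is handed in; nothing more can be done
None
```

I pressed the free corner with the closed fingertips until the pointer stood level with the index clip, and the job is handed in. No verdict was reported.

- **Press:** At the hold, the pointer had dropped about 36 mm, and I put the clip about 36 to 37 mm below the pointer's rest height. That puts the tip within about 2 mm of the mark. I held it for about 1.2 s at 13 N.
- **Release:** I eased the corner up at about 12 mm/s until the force was nearly zero (0.4 N), then lifted the arm 90 mm clear.
- **Last checks:** The pointer is back level at its rest height, 73.8 mm by depth camera against 73.7 mm before the press. The clip looks unmoved in the last wrist picture; I did not re-measure it by depth. The loose things are within about 4 mm of their first positions in plan, which is the detection noise. The wrist force is about zero, and the clock stood at about 12 s of the 38 s.
- **Disagreements:** The network's readings of the index mark were unreliable, with heights of 16 to 37 mm depending on the view. I used the depth extent of the black clip instead, checked against the 5 mm scale ticks. The pointer reads about 1.5 mm above its nominal 72 mm, which I put down to seeing its top face.

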